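# Roll the inertia roller up to the start stop and hold it

### The arm

A 6-joint arm with a two-finger parallel gripper is mounted at the origin on the work surface. World frame = base frame: x ahead of the robot, y to its left, z up, the work surface at z = 0. Lengths are in m, angles in rad, forces in N, time in s.
With the tool pointing down it reaches from about 0.3 to 0.825 m from the base axis. Payload 5.4 kg.
Tool frame: the origin (TCP) lies at the very end of the fingers, on their centre line; the grasp point (between the pads) lies 19 mm behind it; z points along the fingers, y is the line along which they close (so a half turn about z gives the same grasp; the last joint's range is limited). The gripper opens to 92 mm and grips with 3 to 60 N. Pads are 20 mm wide; open, the fingers measure 128 mm over their backs; the gripper's body (75 mm by 189 mm) begins 69 mm behind the grasp point.
Start: joints at [1.124, 0.158, 1.597, -0, 1.386, -0.21], TCP at [0.135, 0.559, 0.215] pointing down, gripper open.
Joint ranges: [-2.91, 2.91], [-0.94, 2.29], [0.18, 2.7], [-1.29, 4.43], [0.17, 2.64], [-3, 3]. Speed limits (rad/s): [2.57, 2.57, 3.14, 3.14, 3.14, 3.14].

### API

Orientations are given as a rotation vector (axis times angle).
In Python, from workcell import bot gives the robot as it stands. Calls block until the motion is done:
- bot.goto(position, orientation): joint-space move of the TCP to a pose.
- bot.line_to(position, rot=None, max_speed=0.15): straight line of the TCP; rot=None keeps the orientation; max_speed is the mean speed in m/s.
- bot.set_joints(angles): joint-space move.
- bot.set_gripper(opening, newtons=None): opening from 0.0 (shut) to 1.0 (fully open); newtons is the grip in N (None keeps the last); returns when the fingers have stopped.
- bot.hold(seconds).
- bot.inverse_kinematics(position, orientation): joint angles nearest the present ones, or None.
- bot.read_camera(name): name is "side" or "top"; returns a dict with "pixels" (480x640x3 uint8, blue, green, red), "fx", "fy", "cx", "cy" (pixels), "k1" (the pictures are not rectified: a ray, as slopes to the right and down, at radius r is drawn at 1 + k1 r^2 times it, then the intrinsics apply), "R" (3x3) and "t" (3): a world point X has camera coordinates R X + t. Camera axes: x right, y down, z forward; pixel columns grow to the right and rows downward; lengths in m; the calibration is good to about 2 mm. A picture is of the moment at which its call begins. There is no depth.
A pose or a line that the arm cannot do raises bot.MotionError and nothing moves.
- bot.job_done(): hands the job in; it is judged then, once.
Readings, each from a call of its own:
- bot.current_clock(): time.
- bot.current_joints(): joint angles.
- bot.current_joint_vel(): joint speeds.
- bot.current_effort(): joint torques, N m.
- bot.current_ee_pos(): TCP position.
- bot.current_tool_rot(): TCP orientation.
- bot.current_contact_force(): force on the tool from outside, world axes, zero at the start.
- bot.current_ft_torque(): the same for the moment, N m.
- bot.current_opening(): opening from 0.0 (shut) to 1.0 (fully open).
- bot.current_grip_force(): force on a finger pad.
Only numpy, scipy, OpenCV 4.12 (cv2) and the standard library are available. Lean on these libraries where they do the work, as an engineer would, in place of code of your own. Each camera call takes 0.05 s, during which the arm holds its last target. There are 200 camera calls.

### The job

The brass roller lies on the grey level run-out of the inclined track; get it ready for a timed run. With the fingertips behind it, push it slowly up the ramp between the light gates until it rests against the red start stop at the top, never letting it run back down, and finish still holding it gently against the stop. Push it only: do not grip or lift it, do not knock the light gates, and leave the spare rollers and the driver where they are.

Things in the scene. Friction and masses are not known exactly. Their poses are not given: they have to be found in the camera images.
- roller: The brass roller to push: a smooth cylinder 50 mm in diameter, 80 mm long, white core at its ends, 0.3 to 0.6 kg, lying across the track with 3 mm of play to each side rail. Origin at its centre; its x axis is the cylinder's axis (along the rig's x); y and z turn as it rolls. It stays put on the level run-out but rolls back down the ramp by itself.
- rig: The fixed track assembly on an aluminium breadboard 170 mm (x) by 470 mm (y) by 12 mm. Origin at the centre of its underside, z up, y along the track in the uphill direction, x across it. The track's centre line is at x = 0; aluminium side rails 86 mm apart stand 12 mm above the running surface all along it.
- ramp: The fixed black ramp, part of the rig. Origin on its running surface at its foot, on the centre line (rig x = 0, y = -50 mm, z = 30 mm); y points up the slope, z square off the surface, x across. Slope 0.14 rad (8 degrees), 255 mm long. With the roller lying on it the roller's centre is at z = 25 mm. Against the stop the roller's centre is at y = 210 mm.
- stop: The fixed start stop at the top of the ramp, an aluminium plate with a red pad facing down the slope; its frame is the same as the ramp's (origin at the ramp's foot). The pad's face is at y = 235 mm; plate 92 mm wide, its top edge 46 mm above the ramp's surface.
- gate_low: The lower light gate: two fixed black sensor heads, one on either side of the ramp, 104 mm apart on the inside, each 18 x 22 mm and reaching to 48 mm above the ramp's surface (49 mm over their indicator lamps). Its frame is the same as the ramp's (origin at the ramp's foot); the heads' centres are at y = 75 mm, x = -61 and +61 mm.
- gate_high: The upper light gate, like the lower one; its frame is the same as the ramp's; the heads' centres are at y = 165 mm, x = -61 and +61 mm.
- spare_alu: Bystander: a spare silvery roller standing on end on the bench, 50 mm in diameter, 80 mm tall. Origin at the centre of its underside.
- spare_black: Bystander: a spare black roller standing on end on the bench, 50 mm in diameter, 80 mm tall. Origin at the centre of its underside.
- driver: Bystander: a hex driver lying on the bench, orange handle 95 mm long and 25 mm thick, thin blade 90 mm long. Origin under the joint of handle and blade; blade along its +x, handle along -x.
- runout (a point): Point on the grey level run-out, on the centre line at its low end, at the face of the rubber buffer (rig x = 0, y = -205 mm, z = 30 mm). The level surface runs from here 155 mm uphill to the ramp's foot. The buffer is 86 mm wide and stands 30 mm above the surface. The roller starts on the level with at least 45 mm free between it and the buffer.
Things that resemble listed ones, but are neither listed nor needed, are in the scene too. Of the things like the roller, leave any that is blue or turquoise; of the rest the smaller one is meant.

How it is judged:
By the outcome, as a careful person would: the job done as asked, in the order asked, and still so for the second after the job is handed in, while the arm keeps its last pose, push and grip.
It also fails if it takes over 42 s, if anything falls off the work surface, if the arm or the gripper's body presses on something with over 40 N, if the wrist force passes 120 N, or if a joint passes its speed limit or range.

## Working session

There is one attempt and no reset: what is moved stays moved. The work goes in short steps, each a Python script; the robot and the scene stay as the last script left them, time stands still between calls to the robot, and variables do not carry over. Pictures are saved under pics/ and viewed, at most 10 in all, crops included, and the job is handed in when it is done.

```bash
mkdir -p pics
python3 - <<'E'
from workcell import bot
import cv2
for n in("side","top"):
    c=bot.read_camera(n); cv2.imwrite(f"pics/{n}0.png",c["pixels"]); print(n,{k:(v.tolist() if hasattr(v,'tolist') else v) for k,v in c.items() if k!="pixels"})
print(bot.current_clock(),bot.current_tool_rot())
E
```

```text
side {'fx': 481.06885402350656, 'fy': 481.06885402350656, 'cx': 322.2695754534893, 'cy': 245.74572591179464, 'k1': -0.10811370560736236, 'R': [[0.9057346557815392, -0.42381625272004864, -0.004951489334798562], [-0.2751972346070785, -0.5791568592277034, -0.7673615930408029], [0.3223526258321987, 0.6963886245049081, -0.6411954992662136]], 't': [-0.4905320079223126, 0.17571146181556035, 0.8548840741935735]}
top {'fx': 447.1132418770952, 'fy': 447.1132418770952, 'cx': 319.2619798720682, 'cy': 241.47454235701224, 'k1': -0.08688585649145784, 'R': [[-0.0044804158891591315, -0.9999390556523172, 0.010090136501160512], [-0.9935985048120934, 0.0033125531998873525, -0.11292049515685881], [0.11288018917698724, -0.010531475321615538, -0.9935527922153498]], 't': [-0.06107974439719351, 0.5295861513701879, 0.8569725524609866]}
0.1 [-3.71070739e-01 -3.11906646e+00  2.46406161e-03]
```

View pics/side0.png

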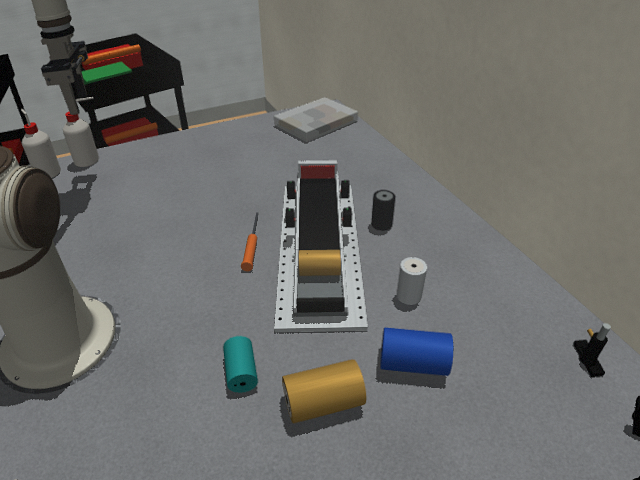

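View pics/top0.png

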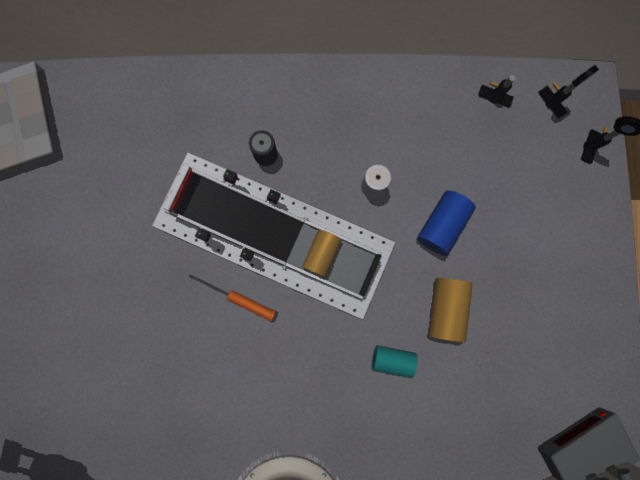

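The top view shows the brass roller on the grey run-out at about (322,254). The breadboard corners are near (190,154), (394,242), (364,318) and (153,225), with the red stop at upper left. I'll enlarge both views to get accurate corners.

Run:
```python
import cv2
a=cv2.imread("pics/top0.png")[145:325,145:400]; cv2.imwrite("pics/topc.png",cv2.resize(a,None,fx=3,fy=3,interpolation=cv2.INTER_CUBIC))
a=cv2.imread("pics/side0.png")[150:340,250:400]; cv2.imwrite("pics/sidec.png",cv2.resize(a,None,fx=3,fy=3,interpolation=cv2.INTER_CUBIC))
```

```text
(no output)
```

View pics/topc.png

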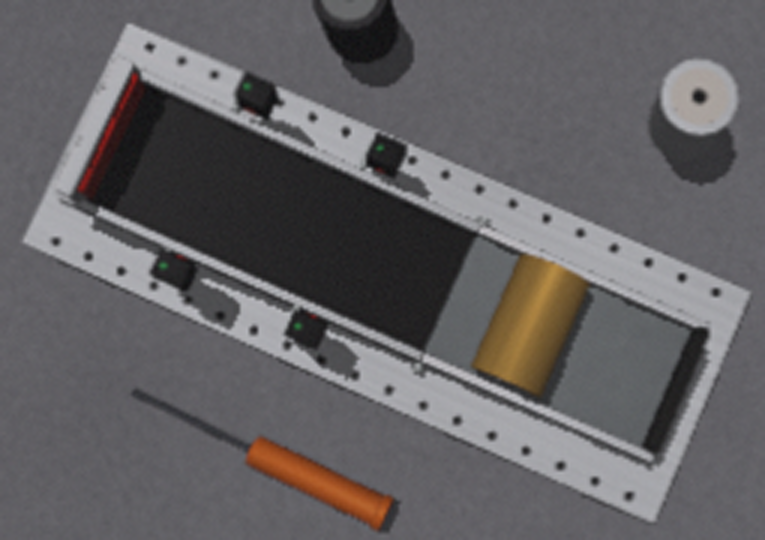

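View pics/sidec.png

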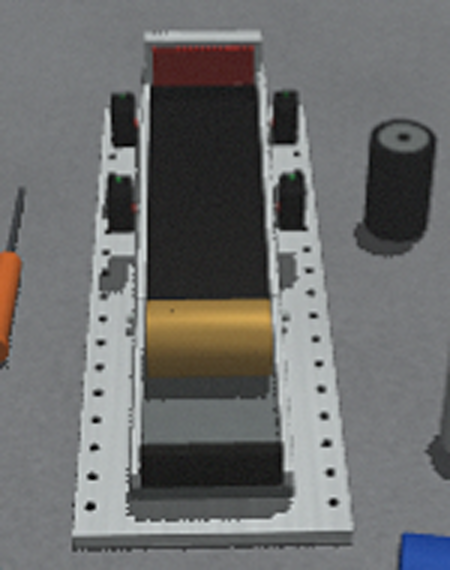

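The crops give the board's top corners, the black/grey ramp-foot line and the roller's outline. Next I fit the rig pose from both cameras and find the roller along the track.

```bash
cat > h.py <<'E'
import numpy as np, json
from workcell import bot
from scipy.optimize import least_squares
from scipy.spatial.transform import Rotation as Ro
def proj(c,X):
    p=np.asarray(X)@np.array(c["R"]).T+c["t"]; s=p[:,:2]/p[:,2:]; s=s*(1+c["k1"]*(s**2).sum(1,keepdims=True))
    return s*[c["fx"],c["fy"]]+[c["cx"],c["cy"]]
def world(q,P):
    x,y,a=q; P=np.asarray(P,float); c,s=np.cos(a),np.sin(a)
    return np.c_[x+c*P[:,0]-s*P[:,1],y+s*P[:,0]+c*P[:,1],P[:,2]]
def ramp(y,h): # ramp y, height -> rig y,z
    return -.05+y*np.cos(.14)-h*np.sin(.14), .03+y*np.sin(.14)+h*np.cos(.14)
E
python3 - <<'E'
from h import *
T=bot.read_camera("top");S=bot.read_camera("side")
up=lambda p,o:np.array(p)/3+o-1/3
t=up([(127,24),(23,241),(655,521),(750,292),(478,235),(425,350)],[145,145])
Pt=[(.085,.235,.012),(-.085,.235,.012),(-.085,-.235,.012),(.085,-.235,.012),(.043,-.05,.03),(-.043,-.05,.03)]
s=up([(73,538),(352,531)],[250,150]); Ps=[(-.085,-.235,.012),(.085,-.235,.012)]
f=lambda q:np.r_[proj(T,world(q,Pt))-t,proj(S,world(q,Ps))-s].ravel()
r=least_squares(f,[.45,.05,-.4]);print(r.x,r.fun.reshape(-1,2).round(1).tolist())
json.dump(r.x.tolist(),open("q.json","w"))
def sil(c,y,z=.055):
    th=np.linspace(0,2*np.pi,60)
    return [proj(c,world(r.x,np.c_[0*th+x,y+.025*np.cos(th),z+.025*np.sin(th)])) for x in(-.04,.04)]
# top camera: outline corners of the roller
for y in np.arange(-.12,-.07,.01):
    a,b=sil(T,y); u=lambda p:((p-145+1/3)*3).round()
    sa,sb=sil(S,y); v=((np.r_[sa,sb]-[250,150]+1/3)*3)
    print(round(y,3),'top lower end x',u(a)[:,0].min(),u(a)[:,0].max(),'upper',u(b)[:,0].min(),u(b)[:,0].max(),'side rows',v[:,1].min().round(),v[:,1].max().round())
E
```

```text
[ 0.54808226  0.03104693 -0.41673301] [[0.4, -0.8], [-0.6, 0.5], [-0.2, 0.8], [0.7, -0.4], [-0.4, -0.3], [-0.3, 0.8], [-0.2, -0.2], [0.9, 0.3]]
-0.12 top lower end x 488.0 560.0 upper 538.0 609.0 side rows 313.0 393.0
-0.11 top lower end x 473.0 545.0 upper 524.0 595.0 side rows 303.0 382.0
-0.1 top lower end x 459.0 531.0 upper 509.0 581.0 side rows 293.0 372.0
-0.09 top lower end x 445.0 516.0 upper 495.0 566.0 side rows 283.0 361.0
-0.08 top lower end x 430.0 502.0 upper 481.0 552.0 side rows 274.0 351.0
```

```bash
cat >> h.py <<'E'
q=json.load(open("q.json"))
W=lambda y,z:world(q,[(0,y,z)])[0]
E
python3 - <<'E'
from h import *
best=None
for sg in(1,-1):
    rx=sg*np.array([np.cos(q[2]),np.sin(q[2]),0]); z=np.array([0,0,-1.])
    rv=Ro.from_matrix(np.c_[np.cross(rx,z),rx,z]).as_rotvec()
    js=[bot.inverse_kinematics(W(*p),rv) for p in((-.157,.16),(-.157,.044),ramp(.17,.03))]
    print(sg,[None if j is None else np.round(j,2).tolist() for j in js])
    if all(j is not None for j in js):
        c=abs(np.array(js)[:,5]).max()
        if best is None or c<best[0]: best=(c,rv)
rv=best[1]; json.dump(list(rv),open("rv.json","w"))
bot.set_gripper(.26)
bot.goto(W(-.157,.16),rv)
print(bot.current_clock(),bot.current_opening(),bot.current_contact_force(),bot.current_ee_pos()-W(-.157,.16))
import cv2
a=bot.read_camera("top")["pixels"][145:325,145:400];b=bot.read_camera("side")["pixels"][150:340,250:400]
cv2.imwrite("pics/c1.png",np.hstack([cv2.resize(a,(637,450)),np.zeros((450,3,3),np.uint8)]));cv2.imwrite("pics/s1.png",cv2.resize(b,None,fx=3,fy=3))
E
```

```text
1 [[-0.47, 0.01, 1.87, 0.0, 1.27, -0.05], [-0.47, 0.17, 1.95, 0.0, 1.02, -0.05], [0.03, 0.37, 1.61, 0.0, 1.16, 0.44]]
-1 [None, None, [0.03, 0.37, 1.61, 0.0, 1.16, -2.7]]
3.9667 0.26098332876223557 [0.28086637 0.8951259  0.36580676] [1.94527294e-04 6.04548223e-04 6.01591064e-05]
```

View pics/s1.png

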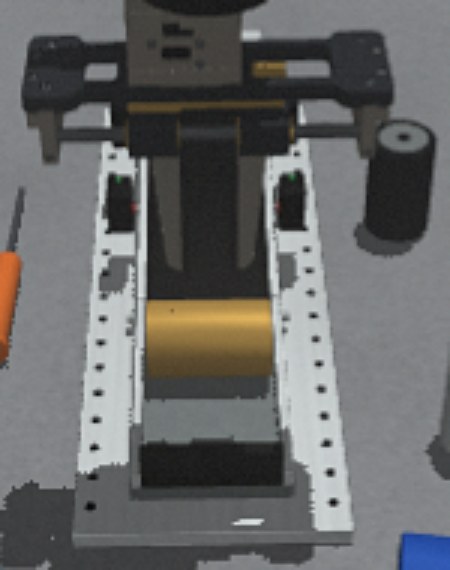

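The fingertips are centred on the track (columns 172–245 in the crop, roller centred at 209) and above the space behind the roller. Descending and pushing.

Run:
```python
from h import *
u=np.array([-np.sin(q[2]),np.cos(q[2]),0])
F=lambda:np.array(bot.current_contact_force())
f0=F(); bot.line_to(W(-.157,.044),max_speed=.08); print('down',bot.current_clock(),F()-f0)
f0=F()
bot.line_to(W(-.095,.044),max_speed=.025); print('level',bot.current_clock(),(F()-f0)@u)
cy,cz=ramp(.0,.025); off=.035
bot.line_to(W(-.0518-off,.044),max_speed=.025)
for s in (.20,):
    y,z=ramp(s,.025); bot.line_to(W(y-off,z-.011),max_speed=.025); print(s,bot.current_clock(),(F()-f0)@u,F()-f0)
import cv2
b=bot.read_camera("side")["pixels"][130:330,230:430];a=bot.read_camera("top")["pixels"][130:330,140:340]
cv2.imwrite("pics/c2.png",np.hstack([cv2.resize(b,(400,400)),cv2.resize(a,(400,400))]))
```

```text
down 5.6667 [-0.34096296  0.1668997   0.13595888]
level 8.3 0.13236203381394784
0.2 16.8583 -5.0053255360598286 [-2.60161598 -4.32216289  2.60448533]
```

View pics/c2.png

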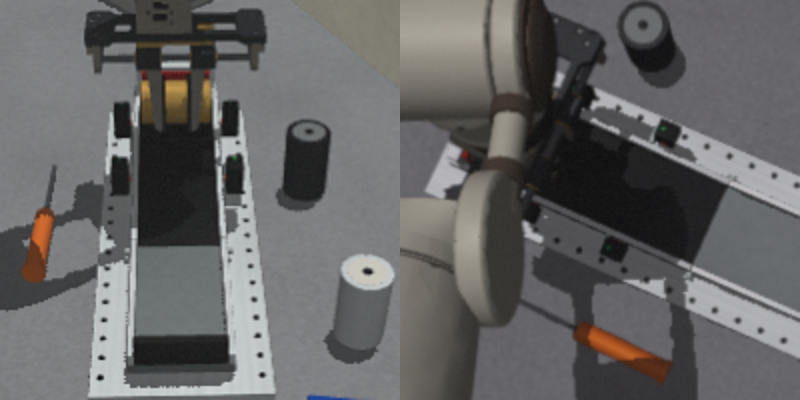

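The roller is at the top of the ramp with the fingers behind it. The push reads about 5 N, so I'll creep forward and watch the force.

Run:
```python
from h import *
u=np.array([-np.sin(q[2]),np.cos(q[2]),0]); d=u*np.cos(.14)+[0,0,np.sin(.14)]
F=lambda:np.array(bot.current_contact_force())
y,z=ramp(.2,.025); P0=W(y-.035,z-.011)
print(F()@u,bot.current_ee_pos()-P0)
for k in range(1,17):
    bot.line_to(P0+d*.001*k,max_speed=.008); bot.hold(.15)
    f=F(); print(k,round(f@u,2),f.round(2),((bot.current_ee_pos()-P0)@d*1e3).round(2))
    if f@u<-10: break
print(bot.current_clock())
```

```text
-4.28620024749618 [-2.22929962e-05 -6.85757490e-05  1.74393728e-05]
1 -1.6 [ 0.75 -2.08  2.27] 1.22
2 -5.35 [-2.96 -4.54  3.78] 1.75
3 -2.52 [-0.56 -2.51  2.82] 3.13
4 -3.2 [-0.15 -3.43  1.66] 4.02
5 -3.18 [-1.36 -2.87  2.48] 5.04
6 -3.7 [-0.98 -3.62  1.94] 6.05
7 -5.02 [-2.07 -4.57  3.62] 6.78
8 -3.99 [-2.55 -3.24  4.39] 7.8
9 -4.83 [-1.86 -4.46  3.17] 8.8
10 -6.84 [-3.24 -6.04  3.54] 9.54
11 -9.41 [-3.81 -8.61  5.42] 9.65
12 -11.44 [ -4.64 -10.45   5.09] 9.73
22.0583
```

The lag in position from step 9.5 on, with force rising, shows stop contact. That agrees with the expected 210 mm. I'll ease the force a little and check.

Run:
```python
from h import *
import cv2
u=np.array([-np.sin(q[2]),np.cos(q[2]),0]); d=u*np.cos(.14)+[0,0,np.sin(.14)]
y,z=ramp(.2,.025); P0=W(y-.035,z-.011)
bot.line_to(P0+d*.0111,max_speed=.008)
for i in range(3): bot.hold(.4); print((np.array(bot.current_contact_force())@u).round(2),((bot.current_ee_pos()-P0)@d*1e3).round(2))
b=bot.read_camera("side")["pixels"][145:245,265:365]
cv2.imwrite("pics/c3.png",cv2.resize(b,(600,600),interpolation=cv2.INTER_CUBIC)); print(bot.current_clock())
```

```text
-8.84 9.68
-10.32 9.63
-8.99 9.67
23.5667
```

View pics/c3.png

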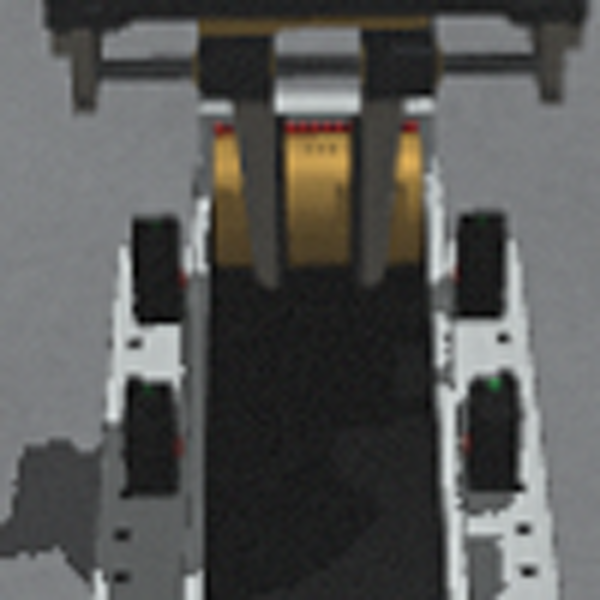

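The roller sits square against the red pad (row ~128) with the fingers behind it and the gates untouched. I'll soften the push slightly and hand in.

Run:
```python
from h import *
u=np.array([-np.sin(q[2]),np.cos(q[2]),0]); d=u*np.cos(.14)+[0,0,np.sin(.14)]
y,z=ramp(.2,.025); P0=W(y-.035,z-.011)
bot.line_to(P0+d*.0105,max_speed=.004); bot.hold(.6)
print((np.array(bot.current_contact_force())@u).round(2),((bot.current_ee_pos()-P0)@d*1e3).round(2),bot.current_clock())
print(bot.job_done())
```

```text
-7.84 9.62 24.4667
the job is handed in; nothing more can be done
None
```

The brass roller was pushed up the ramp and is held against the red start stop with about 8 N; the job was handed in at 24.5 s, with the gates, spare rollers and driver left alone.

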